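Turn the sample carousel to bring the open tin to the weighing place

TASK

The three-armed sample carousel on the bench carries three moisture tins. Push gently sideways on one of its arms with a fingertip and turn it, either way round, until the open tin with the brown soil stands centred at the yellow arrow, which marks the weighing place; leave it at rest there. Do not touch or lift the tins: all three must stay upright in their cups, and nothing else on the bench may be shifted.

Things in the scene. Friction and masses are not known exactly. Their poses are not given: they have to be found in the camera images.
- carousel: Turning part of the carousel: aluminium hub (40 mm diameter, cap 54 mm above the worktop) with three level arms 120 degrees apart, which point along this frame's +y turned by +60, 180 and -60 degrees. Each ends in a blue cup (70 mm across, centre 118 mm from the axis, rim at 41 mm) with a tin. Origin on the upright axis at worktop height. It turns against light friction and stays where left.
- spoke_middle (a point): Middle of one of the three like arms, 52 mm from the axis, 32 mm above the worktop. An arm is a bar 14 mm wide, from 23 to 41 mm above the worktop, bare from 20 to 83 mm from the axis. Pushing there takes 2 to 3 N (friction 0.12 N m). It can turn one full turn either way from the start; it cannot shift or tip. Beneath the arms is only the foot, 10 mm high.
- weighing_place (a point): Point 10 mm above the worktop, 118 mm from the carousel's axis, over which the open tin's centre must stand. It lies on the fixed grey foot (disc 170 mm across, 10 mm high), on the centre line of its one tongue (40 mm wide, 8 mm high, out to 175 mm from the axis). A yellow arrow on the tongue's outer end, 149 to 173 mm from the axis, points in to it.
- moisture_tin_1: A loose white round moisture tin, 59 x 59 x 38 mm, standing upright in one of the three blue cups of the carousel (which cup varies), closed with a white lid. Origin at the centre of its underside, 27 mm above the worktop; its top is at about 65 mm. Not to be touched.
- moisture_tin_2: A loose white round moisture tin, 59 x 59 x 38 mm, standing upright in one of the three blue cups of the carousel (which cup varies), closed with a white lid. Origin at the centre of its underside, 27 mm above the worktop; its top is at about 65 mm. Not to be touched.
- moisture_tin_3: A loose white round moisture tin, 56 x 56 x 36 mm, standing upright in one of the three blue cups of the carousel (which cup varies), open, without a lid, brown soil showing in it: the one to be brought to the arrow. Origin at the centre of its underside, 27 mm above the worktop; its top is at about 63 mm. Not to be touched.
- soil_tin: Loose grey metal tin of soil, 77 x 77 x 36 mm, on the bench behind and to the right of the carousel. Origin at the centre of its underside. A bystander.
- pencil_1: Loose green pencil, 7 x 117 x 7 mm, lying near the front edge of the bench, to the left of the carousel. Origin at the centre of its underside. A bystander.
- marker_1: Loose red and white marker pen, 17 x 135 x 16 mm, lying behind the carousel. Origin at the centre of its underside. A bystander.

How it is judged:
At the end, for the whole second after the job is handed in: The open tin's centre stands within 15 mm (in plan) of the weighing place at the yellow arrow, the carousel is at rest (under 0.05 rad/s), and all three tins stand upright (within 0.1 rad) down in their cups: 110 to 126 mm from the carousel's axis, undersides 22 to 34 mm above the worktop (horizontal distance between moisture_tin_3 and weighing_place below 0.015 m and angular speed of carousel below 0.05 rad/s and horizontal distance between moisture_tin_1 and carousel between 0.11 and 0.126 m and height (world z) of moisture_tin_1 between 0.022 and 0.034 m and angle between each of moisture_tin_1, moisture_tin_2, moisture_tin_3's own z axis and vertical below 0.1 rad and horizontal distance between moisture_tin_2 and carousel between 0.11 and 0.126 m and height (world z) of moisture_tin_2 between 0.022 and 0.034 m and horizontal distance between moisture_tin_3 and carousel between 0.11 and 0.126 m and height (world z) of moisture_tin_3 between 0.022 and 0.034 m); the robot touches nothing.
It fails at once if a tin is lifted: its underside over 37 mm above the worktop (10 mm above its cup's floor) (height (world z) of any of moisture_tin_1, moisture_tin_2, moisture_tin_3 above 0.037 m).
It fails at once if a tin is touched by the robot (over 1 N) (contact force between any of the fingers, the arm and moisture_tin_1 above 1 N or contact force between any of the fingers, the arm and moisture_tin_2 above 1 N or contact force between any of the fingers, the arm and moisture_tin_3 above 1 N).
It fails at once if a tin is tipped by more than 0.25 rad (angle between any of moisture_tin_1, moisture_tin_2, moisture_tin_3's own z axis and vertical above 0.25 rad).
It fails at once if the carousel is flung round faster than 4 rad/s (angular speed of carousel above 4 rad/s).
It fails at once if a bystander (soil tin, marker, pencil) is shifted by more than 15 mm (distance of any of soil_tin, marker_1, pencil_1 from where it was at the start of the episode above 0.015 m).
It also fails if it takes over 58 s, if anything falls off the work surface, if the arm or the gripper's body presses on something with over 40 N, if the wrist force passes 120 N, or if a joint passes its speed limit or range.

ROBOT

A 7-joint arm with a two-finger parallel gripper is mounted at the origin on a cart in front of the work surface, level with it; the furniture and walls round the work are solid. World frame = base frame: x ahead of the robot, y to its left, z up, the work surface at z = 0. Lengths are in m, angles in rad, forces in N, time in s.
With the tool pointing down it reaches from about 0.4 to 0.925 m from the base axis. Payload 5.6 kg.
Tool frame: the origin (TCP) lies between the finger pads; the fingertips stand 17 mm ahead of it and the grasp point (between the pads) lies 2 mm behind it; z points along the fingers, y is the direction in which the jaws open and shut (so a half turn about z gives the same grasp; the last joint's range is limited). The gripper opens to 85 mm and grips with 20 to 120 N. Pads are 22 mm wide; open, the fingers measure 114 mm over their backs; the gripper's body (76 mm by 85 mm) begins 54 mm behind the grasp point. The pads swing forward as they close: fully open they stand 13 mm farther back than shut.
Start: joints at [-1.196, 0.468, -0.012, 1.603, 0.006, 1.071, -0.056], TCP at [0.264, 0.594, 0.214] pointing down, gripper open.
Joint ranges: [-2.53, 2.53], [-0.31, 2.02], [-1.57, 1.55], [0.28, 2.44], [-1.29, 4.43], [0.15, 1.84], [-2.92, 2.92]. Speed limits (rad/s): [2.57, 2.57, 3.14, 3.14, 3.14, 3.14, 3.14].

INTERFACE

Orientations are given as a unit quaternion [x, y, z, w].
In Python, from rig import state, snapshot, hand_in gives the robot as it stands.
- The arm moves only by the tool step_arm, never from a script. Its argument "deltas" is one flat list of numbers, 7 for each row, row after row: the shift along the tool's x, y, z in m, then the turn, a rotation vector about the tool's x, y, z in rad, then the closure in counts, from 0 (fully open) to 255 (shut). A call has 1 to 5 rows; each row is the pose to reach, as a shift and turn from the pose measured when the call began, along the tool's axes at that moment; what a row does not reach only later rows make up. A row lasts 1/8 s, in which the tool goes at most 62.5 mm and 10.7 degrees, less where a joint would pass 70% of its speed; a pose out of reach is approached as far as the arm can. A call with a gripper value outside its range is refused whole. The fingers move at their own pace and stop on an object; "grip_force" is the grip in N (left out, the last holds). Time passes only in rows, so rows that repeat a pose let the fingers close. It gives the time, the measured TCP pose, the force and the opening at its end, in the units of the state.
- state(): the state, without advancing time (a new reading comes with each control period).
- snapshot(name): name is "side" or "top"; returns a dict with "pixels" (420x560x3 uint8, blue, green, red), "depth" (420x560 float32, m along the optical axis (not along the pixel's ray), 0 where there is no reading), "vertical_fov" (degrees; the focal length in pixels is half the picture's height over the tangent of half this angle, whatever the lens; pixels are square), "cx", "cy" (the principal point, pixels), "rvec" (rotation vector, rad) and "tvec" (3), from world to camera coordinates, as OpenCV has them. Camera axes: x right, y down, z forward; pixel columns grow to the right and rows downward; lengths in m; the calibration is good to about 2 mm. A picture is of the moment at which its call begins.
- hand_in(): hands the job in, once; it reports no verdict.
The state is a dict: "time": time; "qpos": joint angles; "joint_vel": joint speeds; "effort": joint torques, N m; "tcp_pos": TCP position; "eef_rot": TCP orientation; "wrist_force": force on the tool from outside, world axes, zero at the start; "wrist_torque": the same for the moment, N m; "width": finger opening in m.
Only numpy, scipy, OpenCV 4.12 (cv2) and the standard library are available. Lean on these libraries where they do the work, as an engineer would, in place of code of your own. Each camera call takes 0.05 s, during which the arm holds its last target.

## Working session

There is one attempt and no reset: what is moved stays moved. The work goes in short steps, Python scripts to look and compute and a tool call to move; the robot and the scene stay as the last step left them, time stands still between calls to the robot, and variables do not carry over. Pictures are saved under pics/ and viewed, and the job is handed in when it is done.

Besides the shell and the picture viewer there is one more tool, called in YAML: its name, and indented under it one key for each argument. step_arm: Moves the arm, as the interface text tells. Its arguments: {"type":"object","properties":{"deltas":{"type":"array","items":{"type":"number"}},"grip_force":{"type":"number"}},"required":["deltas"]}

```bash
mkdir -p pics; cat > h.py <<'E'
import numpy as np,cv2
from rig import state,snapshot,hand_in
def cam(s):
    f=210/np.tan(np.radians(s["vertical_fov"]/2)); R=cv2.Rodrigues(np.array(s["rvec"],float))[0]
    return f,s["cx"],s["cy"],R,np.array(s["tvec"],float)
def at_z(s,u,v,z):
    f,cx,cy,R,t=cam(s); d=R.T@np.array([(u-cx)/f,(v-cy)/f,1]); o=-R.T@t
    return o+d*(z-o[2])/d[2]
def proj(s,p):
    f,cx,cy,R,t=cam(s); c=R@np.array(p)+t; return cx+f*c[0]/c[2],cy+f*c[1]/c[2]
E
python3 - <<'E'
from h import *
import pickle
for n in("top","side"):
    s=snapshot(n); cv2.imwrite(f"pics/{n}0.png",s["pixels"]); pickle.dump(s,open(n+"0.pkl","wb"))
    print(n,s["vertical_fov"],-cam(s)[3].T@cam(s)[4])
print(state())
E
```

```text
top 46.38243606180488 [0.42716267 0.00236731 1.16831847]
side 53.534616400788806 [ 0.14985775 -0.74185381  0.55625319]
{'time': 0.1, 'qpos': array([-1.19597785,  0.46830851, -0.01158308,  1.60354015,  0.00600411,
        1.07140618, -0.05627622]), 'joint_vel': array([ 0.00051768, -0.00062363, -0.00030665, -0.00215602,  0.00054105,
        0.00016374,  0.00156317]), 'effort': array([ 1.08925560e-03, -5.33521593e+01,  2.17062340e-02, -2.51968449e+01,
        1.15383393e-02,  4.30853484e-03, -2.19975556e-05]), 'tcp_pos': array([0.26360559, 0.5935603 , 0.21271745]), 'eef_rot': array([ 2.07420436e-01,  9.78251553e-01, -8.07257520e-04, -1.05025490e-04]), 'wrist_force': array([ 0.01995624, -0.37403619,  0.71275536]), 'wrist_torque': array([-0.02810456,  0.03078745, -0.02459446]), 'width': 0.08535282317446068}
```

View pics/top0.png

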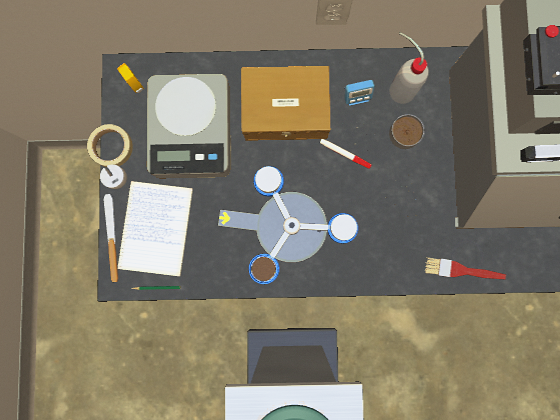

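View pics/side0.png

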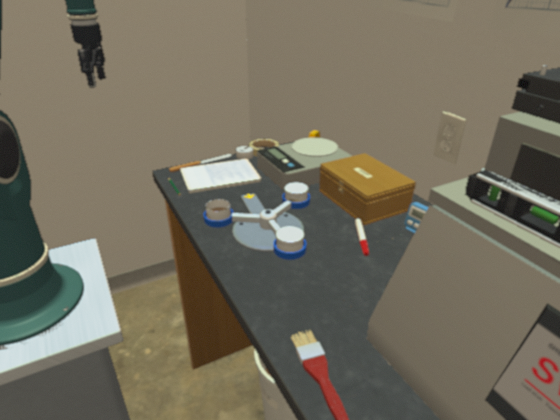

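```bash
python3 - <<'E'
from h import *
import pickle
s=pickle.load(open("top0.pkl","rb"))
c=s["pixels"][150:300,210:370]; cv2.imwrite("pics/crop0.png",cv2.resize(c,None,fx=5,fy=5,interpolation=cv2.INTER_CUBIC)[:600*2][:, :800][:750])
c=s["pixels"][160:285,210:365]; cv2.imwrite("pics/crop0.png",cv2.resize(c,None,fx=4.8,fy=4.8,interpolation=cv2.INTER_CUBIC))
E
```

```text
(no output)
```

View pics/crop0.png

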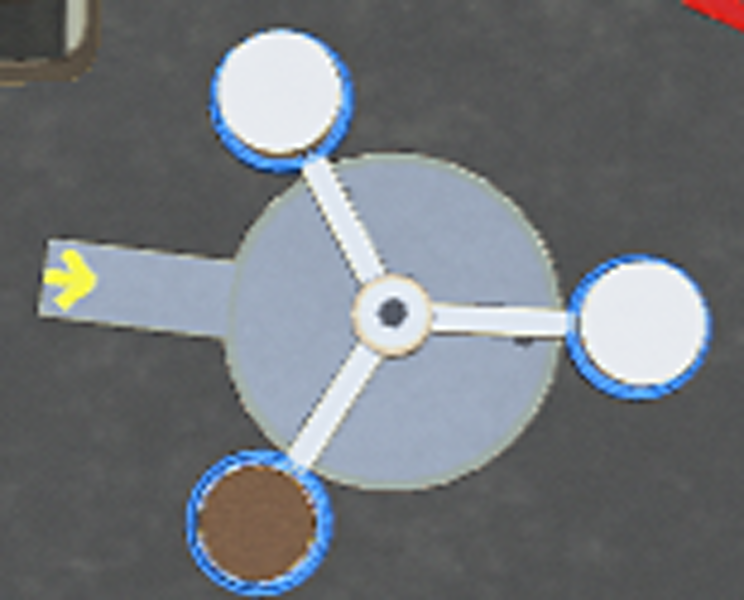

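The crop shows the hub cap at about (392,313), the cups at (260,523) brown, (282,100) and (639,327) white, and the tongue end at (44,278) with the foot centre at (393,322).

```bash
python3 - <<'E'
from h import *
import pickle
s=pickle.load(open("top0.pkl","rb"))
P=lambda x,y,z: at_z(s,210+(x+.5)/4.8-.5,160+(y+.5)/4.8-.5,z)[:2]
h=P(392,313,.054);f=P(393,322,.010);t=P(44,278,.008);print("hub",h,"foot",f,"tongue",t,np.linalg.norm(t-f))
a=(h+f)/2
cs={}
for n,(x,y) in dict(brown=(260,523),wt=(282,100),wr=(639,327)).items():
    c=P(x,y,.041);cs[n]=c;d=c-a;print(n,c,np.linalg.norm(d),np.degrees(np.arctan2(d[1],d[0])))
print("centroid",np.mean(list(cs.values()),0))
d=t-a;print("tongue ang",np.degrees(np.arctan2(d[1],d[0])))
st=state();from scipy.spatial.transform import Rotation as R
print(R.from_quat(st["eef_rot"]).as_matrix().round(3))
E
```

```text
hub [ 0.51656552 -0.00391656] foot [ 0.51563108 -0.00456086] tongue [0.54133222 0.16787396] 0.17433965808054447
brown [0.41867039 0.06104719] 0.11727935118725284 146.1741841019302
wt [0.62236631 0.04710115] 0.11801978954611379 25.785969141970348
wr [ 0.50833732 -0.12239225] 0.11840816374238564 -93.75810729050417
centroid [ 0.51645801 -0.00474797]
tongue ang 81.65912943260237
[[-0.914  0.406 -0.001]
 [ 0.406  0.914 -0.002]
 [-0.    -0.002 -1.   ]]
```

```bash
cat >> h.py <<'E'
from scipy.spatial.transform import Rotation as Ro
A=np.array([.5163,-.0045])
def tgt(th,e,z,r=.052):
    t=np.radians(th);c,s=np.cos(t),np.sin(t)
    M=np.array([[c,s,0],[s,-c,0],[0,0,-1]]).T
    p=np.r_[A+r*np.array([c,s])+e*np.array([-s,c]),z]; return p,M
def delta(p,M,st=None):
    st=st or state(); R0=Ro.from_quat(st["eef_rot"]).as_matrix()
    d=R0.T@(p-st["tcp_pos"]); w=Ro.from_matrix(R0.T@M).as_rotvec()
    return np.r_[d.round(4),w.round(3)]
E
python3 -c "
from h import *
print(delta(*tgt(146,.036,.17)))"
```

```text
[-0.4162 -0.4703  0.0435 -0.002   0.      0.176 ]
```

step_arm:
  deltas: [-0.05,-0.056,0,0,0,0.02,255,-0.1,-0.112,0,0,0,0.04,255,-0.14,-0.158,0,0,0,0.06,255,-0.18,-0.204,0.01,0,0,0.08,255,-0.21,-0.24,0.02,0,0,0.09,255]

```text
time: 0.72
tcp_pos: [0.3563, 0.295, 0.1946]
eef_rot: [0.251, 0.968, -0.0, 0.0]
wrist_force: [0.5, -0.0, -0.7]
width: 0.0
```

```bash
python3 -c "
from h import *
print(state()['tcp_pos'],state()['width'],state()['qpos'],delta(*tgt(146,.036,.17)))"
```

```text
[0.35633848 0.29497229 0.19460804] 2.8420157494118325e-05 [-0.85481828  0.17209152  0.10036472  2.06995798 -0.02088833  0.90093903
  0.31943176] [-0.2306 -0.2152  0.0249 -0.001   0.001   0.085 ]
```

step_arm:
  deltas: [-0.05,-0.045,0,0,0,0.02,255,-0.1,-0.09,0.01,0,0,0.04,255,-0.15,-0.135,0.02,0,0,0.06,255,-0.2,-0.18,0.025,0,0,0.075,255,-0.23,-0.215,0.025,0,0,0.085,255]

```text
time: 1.35
tcp_pos: [0.4514, -0.0008, 0.1698]
eef_rot: [0.292, 0.956, -0.0, 0.0]
wrist_force: [1.1, -0.1, 0.2]
width: -0.0002
```

```bash
python3 -c "
from h import *
print(state()['tcp_pos'],state()['qpos'],delta(*tgt(146,.036,.038)))
s=snapshot('top');cv2.imwrite('pics/t1.png',s['pixels'])
s=snapshot('side');cv2.imwrite('pics/s1.png',cv2.resize(s['pixels'][60:280,150:400],None,fx=2.5,fy=2.5))
"
```

```text
[ 0.45135535 -0.00078647  0.16982328] [-0.39614646  0.18794058  0.36147216  2.13225419 -0.08798032  0.83509379
  0.99607566] [-0.0038 -0.0027  0.1318 -0.001   0.001   0.    ]
```

View pics/t1.png

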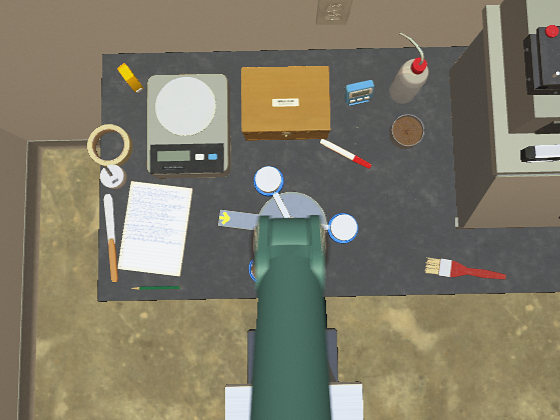

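View pics/s1.png

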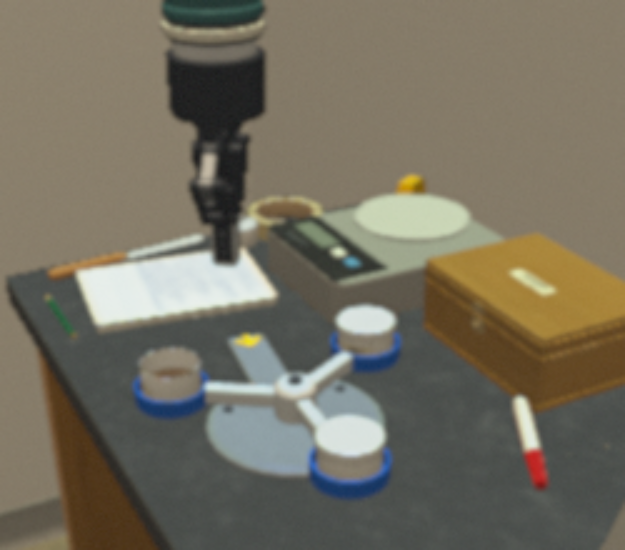

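The gripper (tip at about (227,260) in the enlarged side view) hangs above the free sector on the robot side of the brown tin's arm. I'll lower it there.

step_arm:
  deltas: [-0.004,-0.003,0.04,0,0,0,255,-0.004,-0.003,0.08,0,0,0,255,-0.004,-0.003,0.11,0,0,0,255,-0.004,-0.003,0.132,0,0,0,255,-0.004,-0.003,0.132,0,0,0,255]

```text
time: 2.08
tcp_pos: [0.4519, -0.0107, 0.0367]
eef_rot: [0.298, 0.955, -0.002, -0.001]
wrist_force: [-0.2, -0.2, 0.8]
width: 0.0002
```

```bash
python3 -c "
from h import *
st=state();print(st['tcp_pos'],st['qpos'],st['wrist_force'])
for th,e in [(146,.024),(143,.021),(140,.021),(137,.021),(134,.021),(131,.021)]: print(th,delta(*tgt(th,e,.038),st))
s=snapshot('side');cv2.imwrite('pics/s2.png',cv2.resize(s['pixels'][100:280,180:340],None,fx=3.3,fy=3.3))
"
```

```text
[ 0.45189272 -0.01067205  0.03672849] [-0.30146184  0.44205396  0.29444119  2.20775817 -0.24263049  0.5248057
  1.14409482] [-0.24043469 -0.2289658   0.77126894]
146 [ 0.0022  0.0171 -0.0014 -0.005  -0.001  -0.011 ]
143 [ 0.0033  0.0228 -0.0014 -0.005  -0.      0.042 ]
140 [ 0.0042  0.0256 -0.0014 -0.005  -0.      0.094 ]
137 [ 0.005   0.0285 -0.0014 -0.005  -0.      0.146 ]
134 [ 0.0056  0.0313 -0.0014 -0.005   0.      0.199 ]
131 [ 0.0061  0.0342 -0.0014 -0.005   0.      0.251 ]
```

View pics/s2.png

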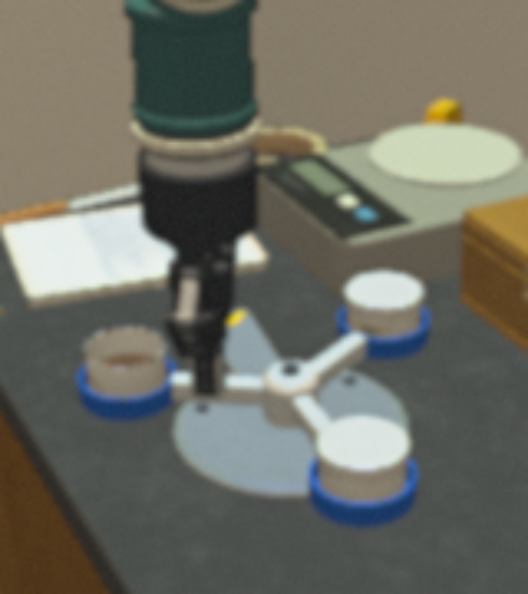

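The finger at about (205,390) stands level with and in front of the bare arm, clear of tin and hub. I'll push slowly, a bit nearer to the hub.

step_arm:
  deltas: [-0.003,0.004,-0.001,-0.005,0,-0.01,255,-0.003,0.009,-0.001,-0.005,0,-0.01,255,-0.003,0.014,-0.001,-0.005,0,-0.01,255,-0.002,0.018,-0.001,-0.005,0,0.0,255,-0.002,0.022,-0.001,-0.005,0,0.04,255]

```text
time: 2.75
tcp_pos: [0.4671, 0.0067, 0.0388]
eef_rot: [0.317, 0.948, 0.001, 0.001]
wrist_force: [-0.4, 0.5, 0.2]
width: -0.0
```

```bash
python3 -c "
from h import *
st=state();print(st['tcp_pos'],st['wrist_force'])
for th in (143,140,136,132,128,124,120): print(th,delta(*tgt(th,.021,.038,.047),st))
s=snapshot('side');cv2.imwrite('pics/s3.png',cv2.resize(s['pixels'][100:280,180:340],None,fx=3.3,fy=3.3))
"
```

```text
[0.46712902 0.00666715 0.03876772] [-0.4369321   0.49692935  0.16499827]
143 [ 0.001  -0.0003  0.0008  0.002   0.001   0.    ]
140 [0.002  0.0022 0.0008 0.002  0.001  0.053 ]
136 [0.0032 0.0056 0.0008 0.002  0.001  0.122 ]
132 [0.0042 0.009  0.0008 0.002  0.001  0.192 ]
128 [0.0048 0.0126 0.0008 0.002  0.001  0.262 ]
124 [0.0053 0.0161 0.0008 0.002  0.001  0.332 ]
120 [0.0055 0.0197 0.0008 0.002  0.001  0.402 ]
```

View pics/s3.png

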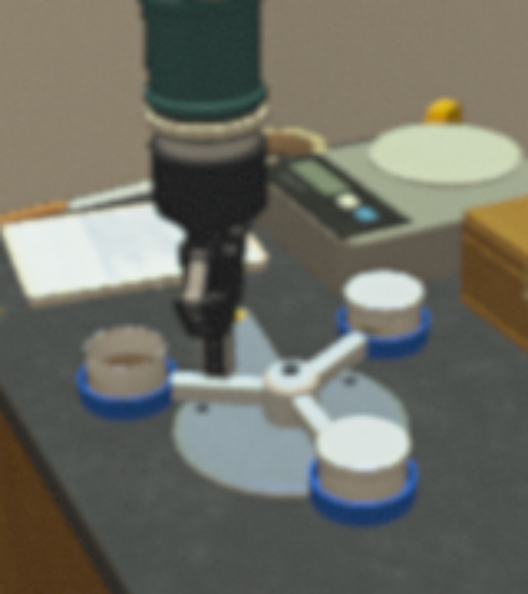

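The tip now looks hidden behind the arm at (215,372), though it should still be on the near side. I'll check this against projections.

```bash
python3 -c "
from h import *
import pickle
st=state();p=st['tcp_pos']
s=snapshot('side');f,cx,cy,R,t=cam(s)
print('tip',proj(s,p-[0,0,.017]),'tcp',proj(s,p),'tcp+50',proj(s,p+[0,0,.05]))
for n,q in dict(hub=(.5163,-.0045,.054),mid=(.5163-.0432,-.0045+.029,.041),brown=(.4187,.061,.041),wr=(.5083,-.1224,.041),arrow=(.541,.168,.008)).items(): print(n,proj(s,q))
im=s['pixels'].copy()
c=cv2.resize(im[150:250,190:320],None,fx=6,fy=6,interpolation=cv2.INTER_CUBIC)
def mk(q,col):
    u,v=proj(s,q);cv2.circle(c,(int((u-190+.5)*6),int((v-150+.5)*6)),4,col,-1)
mk(p-[0,0,.017],(0,0,255));mk(p,(0,255,255));mk((.5163,-.0045,.054),(255,0,255));mk((.4731,.0245,.041),(0,255,0));mk((.4187,.061,.041),(0,255,0))
cv2.imwrite('pics/s4.png',c)
d=s['depth']
for u,v in [(244,205),(244,210),(245,213),(244,217),(250,216),(235,216),(246,195)]: print(u,v,d[v,u],R.T@(np.array([(u-cx)/f,(v-cy)/f,1])*d[v,u]-t))
"
```

```text
tip (np.float64(246.99329321914368), np.float64(225.6132580919077)) tcp (np.float64(246.71453674937905), np.float64(219.46049474770408)) tcp+50 (np.float64(245.86447026070175), np.float64(200.69767307728506))
hub (np.float64(267.7832154338804), np.float64(210.96727017189633))
mid (np.float64(245.8039182050197), np.float64(214.523381531516))
brown (np.float64(218.33258190059445), np.float64(213.02831767662263))
wr (np.float64(289.7199547586092), np.float64(242.8519627868727))
arrow (np.float64(247.36832040856626), np.float64(193.95681549449185))
244 205 0.925113 [ 0.45801734 -0.00349736  0.08569874]
244 210 0.93580693 [ 4.58865144e-01 -6.40080244e-05  7.06197961e-02]
245 213 0.93779856 [ 0.45987871 -0.00261207  0.06379101]
244 217 0.9737768 [0.46744863 0.02260151 0.03687255]
250 216 0.9704572 [0.47927245 0.01447694 0.04064732]
235 216 0.97772294 [0.45064893 0.03670428 0.03677467]
246 195 0.8857405 [ 0.45379583 -0.02726485  0.1239745 ]
```

View pics/s4.png

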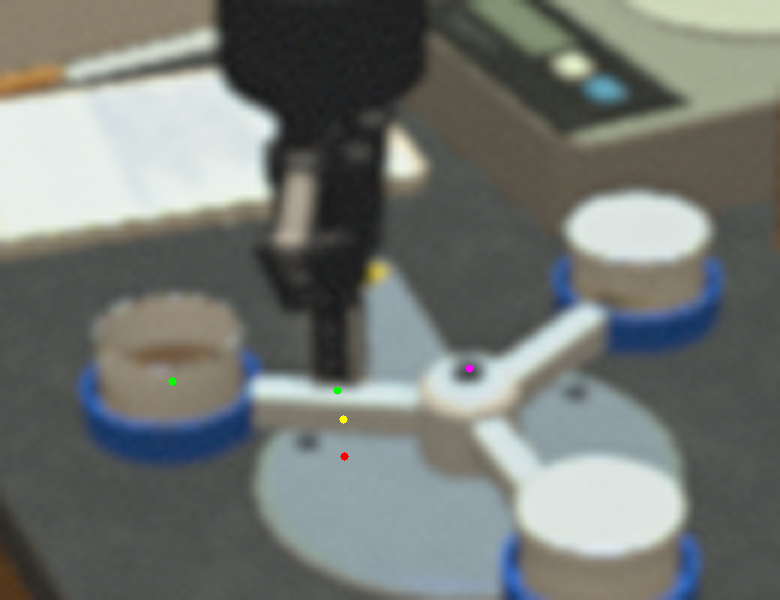

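```bash
python3 -c "
from h import *
s=snapshot('side');f,cx,cy,R,t=cam(s);d=s['depth'];print(state())
for u in (243,246):
  for v in range(204,224): print(u,v,(R.T@(np.array([(u-cx)/f,(v-cy)/f,1])*d[v,u]-t)).round(4),s['pixels'][v,u])
"
```

```text
{'time': 2.9, 'qpos': array([-0.33836442,  0.45484183,  0.30211118,  2.17703141, -0.25715845,
        0.54045222,  1.08366635]), 'joint_vel': array([ 6.77108964e-03, -1.35579756e-03,  9.78023285e-05,  5.04625387e-03,
        3.42316528e-03,  2.07788179e-03,  7.36997641e-03]), 'effort': array([-1.91089078e-01, -4.02507591e+01,  3.19042012e+00, -1.44531190e+01,
       -2.36742996e-02, -1.37893474e-02, -7.61645800e-02]), 'tcp_pos': array([0.4670911 , 0.00655501, 0.03866561]), 'eef_rot': array([3.16122825e-01, 9.48717786e-01, 4.29951079e-04, 8.58327235e-04]), 'wrist_force': array([-0.6524599 , -0.64084484, -0.09378008]), 'wrist_torque': array([ 0.01748063,  0.0005429 , -0.01683037]), 'width': 0.00010871294574236254}
243 204 [ 0.4565 -0.0018  0.0878] [41 39 40]
243 205 [0.4576 0.0012 0.0834] [36 37 37]
243 206 [ 0.4563 -0.0015  0.0825] [38 40 38]
243 207 [ 0.4557 -0.0026  0.0807] [36 39 39]
243 208 [ 0.4555 -0.0029  0.0783] [38 39 39]
243 209 [ 0.4555 -0.0026  0.0755] [35 37 38]
243 210 [ 0.4562 -0.0006  0.0717] [41 42 43]
243 211 [ 0.4557 -0.0016  0.0697] [37 40 40]
243 212 [ 0.4555 -0.0
[... 724 characters left out ...]
.0052  0.0778] [37 36 37]
246 209 [ 0.4612 -0.0062  0.0758] [37 36 35]
246 210 [ 0.4626 -0.0027  0.071 ] [35 36 35]
246 211 [ 0.4607 -0.0069  0.0711] [36 34 34]
246 212 [ 0.4616 -0.0045  0.0669] [34 37 38]
246 213 [ 0.4617 -0.0041  0.0641] [66 69 68]
246 214 [0.4637 0.001  0.0581] [139 140 132]
246 215 [0.4728 0.0228 0.0407] [200 203 187]
246 216 [0.4714 0.0198 0.04  ] [201 212 196]
246 217 [0.4718 0.0209 0.0365] [157 171 164]
246 218 [0.4705 0.0181 0.0357] [118 131 133]
246 219 [0.4714 0.0205 0.0313] [106 120 124]
246 220 [0.4711 0.0202 0.0288] [108 119 125]
246 221 [0.4703 0.0184 0.0273] [117 125 126]
246 222 [0.479  0.0394 0.0098] [141 140 132]
246 223 [0.478  0.0374 0.0084] [161 157 141]
```

```bash
python3 -c "
from h import *
import pickle
s=pickle.load(open('side0.pkl','rb'))
f,cx,cy,R,t=cam(s);o=-R.T@t
im=cv2.imread('pics/s2.png')
for y in range(370,410,3): print(y,im[y,205],end=' ')
print()
for v in (217,218,219,220):
  d=R.T@np.array([(242-cx)/f,(v-cy)/f,1]);k=(-.018-o[1])/d[1];print(v,o+k*d)
# start image: tcp (.264,.594,.213)
p=np.array([.2636,.5936,.2127])
print(proj(s,p),proj(s,p-[0,0,.017]),proj(s,p+[0,0,.1]))
c=cv2.resize(s['pixels'][0:110,50:150],None,fx=5,fy=5)
for q,col in((p,(0,255,255)),(p-[0,0,.017],(0,0,255))):
  u,v=proj(s,q);cv2.circle(c,(int((u-50)*5),int(v*5)),4,col,-1)
cv2.imwrite('pics/s5.png',c)
"
```

```text
370 [38 38 38] 373 [37 37 37] 376 [38 39 38] 379 [38 40 39] 382 [40 41 41] 385 [43 43 43] 388 [41 42 42] 391 [40 43 42] 394 [59 64 65] 397 [81 90 91] 400 [102 108 109] 403 [113 114 109] 406 [111 108 101] 409 [115 112 101] 
217 [ 0.44581991 -0.018       0.06586726]
218 [ 0.44569625 -0.018       0.06329042]
219 [ 0.44557225 -0.018       0.06070643]
220 [ 0.4454479  -0.018       0.05811524]
(np.float64(99.79365148926081), np.float64(93.26055729532473)) (np.float64(101.04531027156912), np.float64(98.95325143446122)) (np.float64(92.05618123232017), np.float64(58.06961531815341))
```

View pics/s5.png

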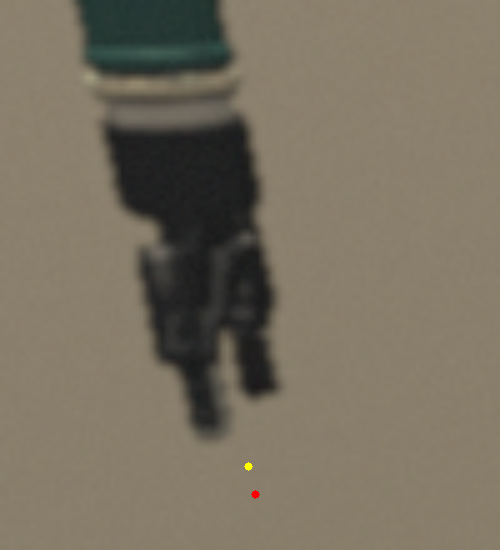

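Picture and pose report disagree. At the start and here, the fingertips appear about 40 mm higher than the reported pose implies: the tip bottom is at z≈0.061 by depth, against 0.022 expected. Sideways they agree. So the finger is hovering above the arm. I'll back off sideways, then go down in small steps, checking force and images.

step_arm:
  deltas: [0,-0.008,0,0,0,0,255,0,-0.017,0,0,0,0.02,255,0,-0.017,0.004,0,0,0.05,255,0,-0.017,0.008,0,0,0.05,255,0,-0.017,0.01,0,0,0.05,255]

```text
time: 3.52
tcp_pos: [0.4569, -0.0069, 0.0283]
eef_rot: [0.34, 0.941, 0.0, 0.001]
wrist_force: [-0.3, 0.1, 1.0]
width: -0.0
```

```bash
cat > look.py <<'E'
import sys
from h import *
n=sys.argv[1]
st=state();print(st['time'],st['tcp_pos'].round(4),st['wrist_force'].round(2))
d=st['tcp_pos'][:2]-A
s=snapshot('side');f,cx,cy,R,t=cam(s);D=s['depth']
u0=int(round(proj(s,st['tcp_pos'])[0]))
for v in range(205,232):
    if s['pixels'][v,u0].max()<75: last=v
P=lambda u,v:(R.T@(np.array([(u-cx)/f,(v-cy)/f,1])*D[v,u]-t)).round(4)
print('last dark',u0,last,P(u0,last-2),P(u0,last-1),P(u0,last))
cv2.imwrite(f'pics/{n}.png',cv2.resize(s['pixels'][150:250,190:320],None,fx=6,fy=6,interpolation=cv2.INTER_CUBIC))
E
python3 look.py s6
```

```text
3.525 [ 0.4569 -0.0069  0.0283] [-0.27  0.15  1.05]
last dark 245 221 [ 0.4527 -0.0181  0.0587] [ 0.4522 -0.019   0.0567] [ 0.4529 -0.0171  0.0527]
```

View pics/s6.png

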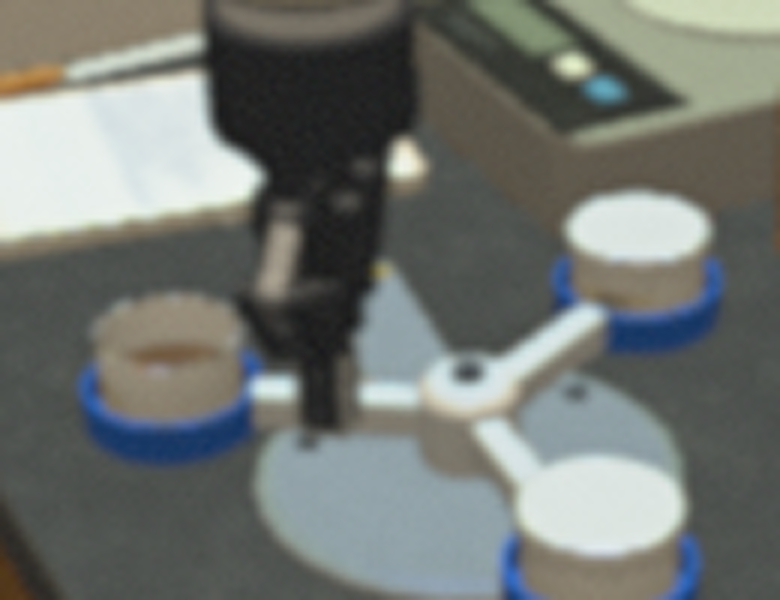

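```bash
python3 -c "
from h import *
print(delta(*tgt(146,.036,.005,.048)))"
```

```text
[-0.0001 -0.0008  0.0231  0.001   0.001  -0.099 ]
```

step_arm:
  deltas: [0,-0.001,0.006,0,0,-0.05,255,0,-0.001,0.012,0,0,-0.1,255,0,-0.001,0.018,0,0,-0.1,255,0,-0.001,0.023,0,0,-0.1,255,0,-0.001,0.023,0,0,-0.1,255]

```text
time: 4.2
tcp_pos: [0.4558, -0.0077, 0.0047]
eef_rot: [0.292, 0.956, 0.0, 0.0]
wrist_force: [0.2, 0.6, -0.5]
width: 0.0002
```

```bash
python3 look.py s7
```

```text
4.2 [ 0.4558 -0.0077  0.0047] [ 0.19  0.61 -0.46]
last dark 245 230 [ 0.4512 -0.0191  0.0357] [ 0.4514 -0.0185  0.0325] [ 0.452  -0.0167  0.0285]
```

View pics/s7.png

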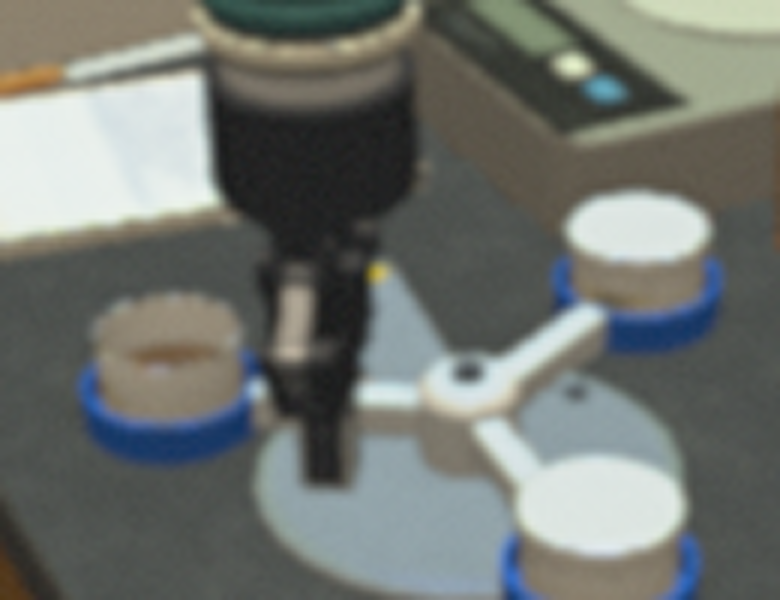

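The tip now stands at (325,485), z≈0.027, in front of the arm, with no contact force. Now the gentle push.

step_arm:
  deltas: [0,0.004,0,0,0,0,255,0,0.008,0,0,0,0,255,0,0.012,0,0,0,0,255,0,0.016,0,0,0,0.02,255,0.001,0.019,0,0,0,0.05,255]

```text
time: 4.88
tcp_pos: [0.4659, 0.0082, 0.005]
eef_rot: [0.317, 0.948, -0.0, 0.0]
wrist_force: [-0.4, -2.8, 0.5]
width: -0.0003
```

```bash
python3 look.py s8; python3 -c "
from h import *
st=state()
for th in (142,139,136,132,128,124,120): print(th,delta(*tgt(th,.021,.005,.048),st))"
```

```text
4.875 [0.4659 0.0082 0.005 ] [-0.4  -2.76  0.49]
last dark 246 225 [ 0.46   -0.0054  0.0385] [ 0.4602 -0.0046  0.0352] [ 0.4617 -0.0008  0.0298]
142 [ 0.0002 -0.0004 -0.      0.      0.001   0.017 ]
139 [ 0.0012  0.0021 -0.      0.      0.001   0.07  ]
136 [ 0.0021  0.0047 -0.      0.      0.001   0.122 ]
132 [ 0.003   0.0083 -0.      0.      0.001   0.192 ]
128 [ 0.0037  0.0119 -0.      0.001   0.001   0.262 ]
124 [ 0.0041  0.0155 -0.      0.001   0.001   0.331 ]
120 [ 0.0043  0.0191 -0.      0.001   0.001   0.401 ]
```

View pics/s8.png

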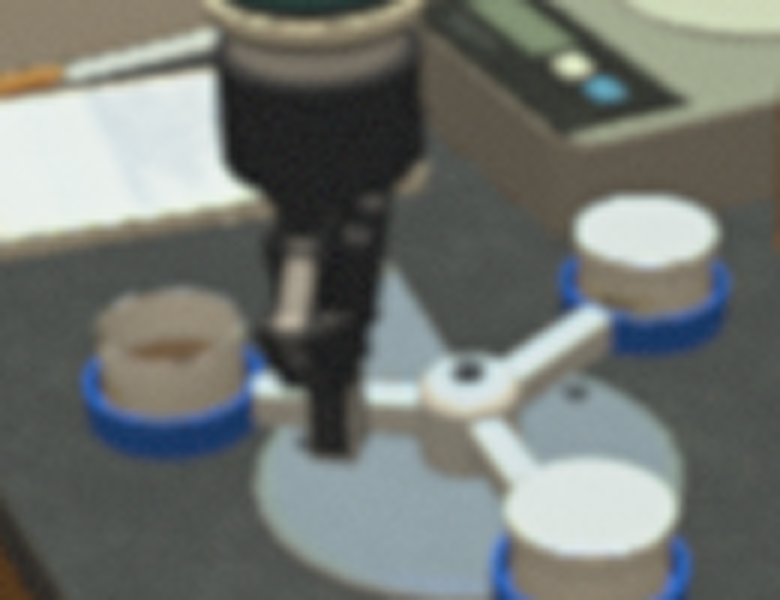

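Contact: 2.8 N, and the carousel has begun to turn clockwise (right white tin moved from (640,220) to (645,225)). I continue along the arc.

step_arm:
  deltas: [0.001,0.002,0,0,0,0.07,255,0.002,0.005,0,0,0,0.122,255,0.003,0.008,0,0,0,0.192,255,0.0037,0.012,0,0,0,0.262,255,0.004,0.0155,0,0,0,0.331,255]

```text
time: 5.55
tcp_pos: [0.4712, 0.0234, 0.0049]
eef_rot: [0.471, 0.882, -0.0, -0.0]
wrist_force: [-2.9, -2.3, 2.2]
width: -0.0
```

```bash
python3 look.py s9; python3 -c "
from h import *
st=state()
for th in (124,120,116,112,108,104,100): print(th,delta(*tgt(th,.021,.005,.048),st))"
```

```text
5.55 [0.4712 0.0234 0.0049] [-2.85 -2.28  2.19]
last dark 246 210 [0.4675 0.0084 0.0689] [0.4676 0.0089 0.066 ] [0.467  0.0076 0.0642]
124 [-0.0005 -0.     -0.0001 -0.      0.     -0.004 ]
120 [ 0.0009  0.0034 -0.0001 -0.      0.      0.066 ]
116 [ 2.00e-03  6.90e-03 -1.00e-04 -0.00e+00  0.00e+00  1.36e-01]
112 [ 2.90e-03  1.04e-02 -1.00e-04 -0.00e+00  0.00e+00  2.06e-01]
108 [ 3.50e-03  1.40e-02 -1.00e-04 -0.00e+00  0.00e+00  2.75e-01]
104 [ 3.90e-03  1.77e-02 -1.00e-04 -0.00e+00  0.00e+00  3.45e-01]
100 [ 4.00e-03  2.13e-02 -1.00e-04 -0.00e+00  0.00e+00  4.15e-01]
```

View pics/s9.png

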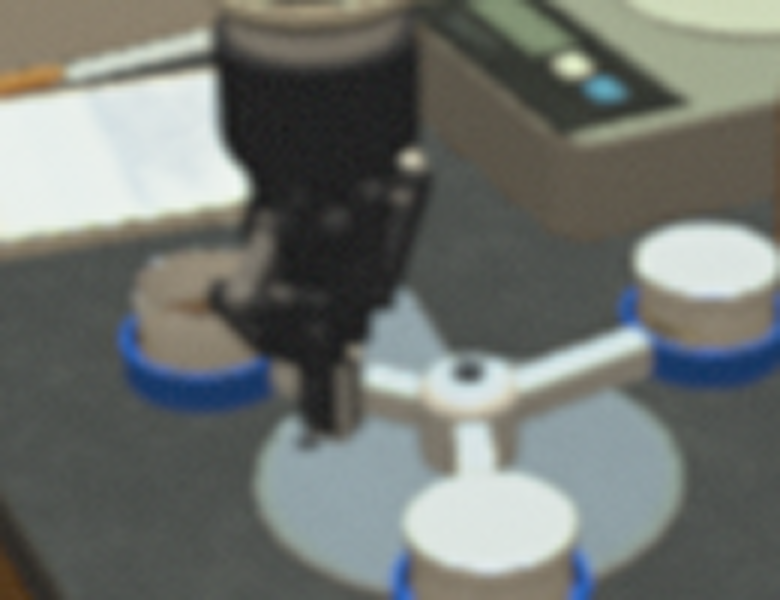

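The carousel follows well; the brown tin's cup is now at (195,370) and the finger still bears on the bare arm. Going on.

step_arm:
  deltas: [0.001,0.0034,0,0,0,0.066,255,0.002,0.007,0,0,0,0.136,255,0.003,0.0104,0,0,0,0.206,255,0.0035,0.014,0,0,0,0.275,255,0.004,0.0177,0,0,0,0.345,255]

```text
time: 6.22
tcp_pos: [0.483, 0.0374, 0.0046]
eef_rot: [0.616, 0.788, -0.001, -0.001]
wrist_force: [-2.7, -0.8, 1.7]
width: -0.0002
```

```bash
python3 look.py s10; python3 -c "
from h import *
st=state()
for th in (104,100,96,92,90,88,86,84,82,80): print(th,delta(*tgt(th,.021,.005,.048),st))
s=snapshot('top');cv2.imwrite('pics/t10.png',cv2.resize(s['pixels'][160:285,210:365],None,fx=4.8,fy=4.8,interpolation=cv2.INTER_CUBIC))"
```

```text
6.225 [0.483  0.0374 0.0046] [-2.74 -0.77  1.69]
last dark 248 205 [0.4806 0.026  0.0694] [0.4806 0.0263 0.0666] [0.4799 0.025  0.0648]
104 [-0.0008  0.0002 -0.0003 -0.001  -0.     -0.003 ]
100 [ 0.0005  0.0036 -0.0003 -0.001  -0.      0.067 ]
96 [ 0.0016  0.0071 -0.0004 -0.001  -0.      0.137 ]
92 [ 0.0025  0.0107 -0.0004 -0.001  -0.      0.207 ]
90 [ 0.0029  0.0125 -0.0004 -0.001  -0.      0.242 ]
88 [ 0.0031  0.0143 -0.0004 -0.001  -0.      0.276 ]
86 [ 0.0034  0.0161 -0.0004 -0.001  -0.      0.311 ]
84 [ 0.0035  0.0179 -0.0004 -0.001  -0.      0.346 ]
82 [ 0.0036  0.0197 -0.0004 -0.001  -0.      0.381 ]
80 [ 3.60e-03  2.16e-02 -4.00e-04 -1.00e-03 -0.00e+00  4.16e-01]
```

View pics/s10.png

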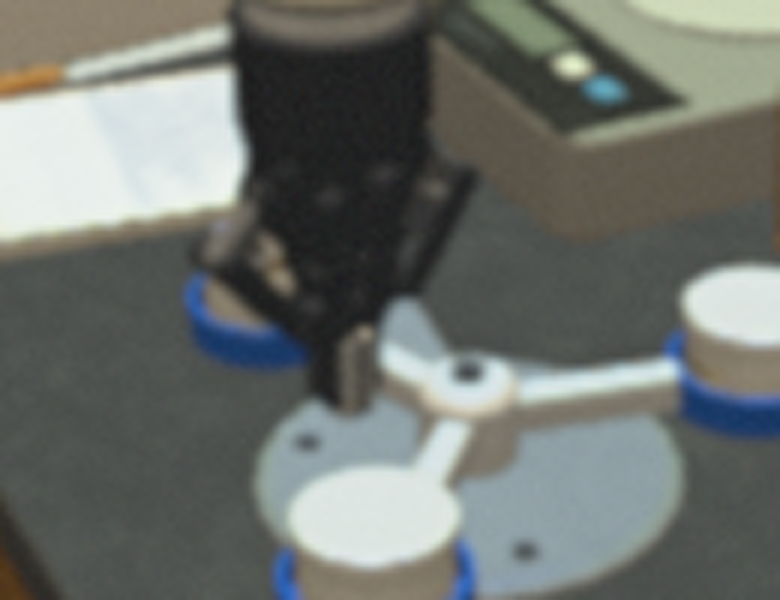

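View pics/t10.png

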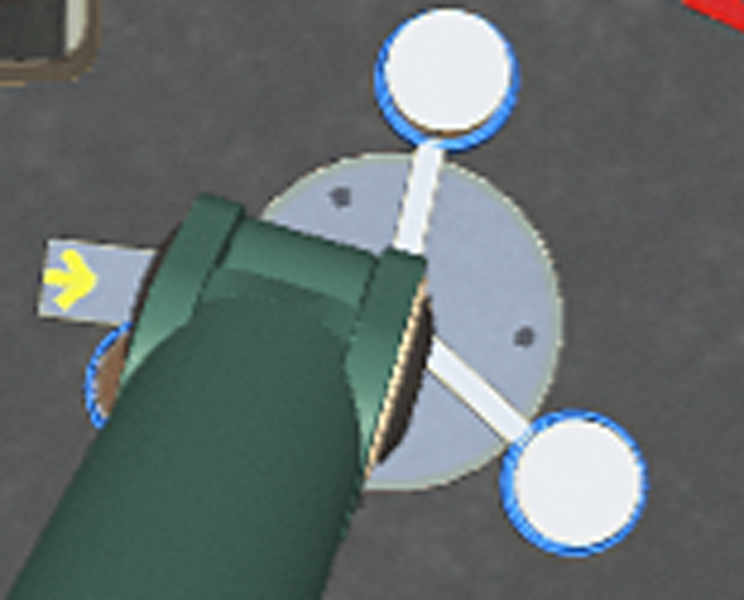

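In the top view the white cups now sit at (447,79) and (574,482).

```bash
cat >> h.py <<'E'
def ang(s,x,y):
    c=at_z(s,210+(x+.5)/4.8-.5,160+(y+.5)/4.8-.5,.041)[:2]-A
    return np.degrees(np.arctan2(c[1],c[0])),np.hypot(*c)
E
python3 -c "
from h import *
import pickle
s=pickle.load(open('top0.pkl','rb'))
print(ang(s,447,79),ang(s,574,482))"
```

```text
(np.float64(-14.040903345468362), np.float64(0.11818294410213179)) (np.float64(-133.91545703055633), np.float64(0.11729497301051912))
```

step_arm:
  deltas: [0,0.0036,0,0,0,0.067,255,0.001,0.007,0,0,0,0.137,255,0.002,0.0107,0,0,0,0.207,255,0.0025,0.0125,0,0,0,0.242,255,0.003,0.0143,0,0,0,0.276,255]

```text
time: 6.95
tcp_pos: [0.4964, 0.0445, 0.0044]
eef_rot: [0.718, 0.696, -0.001, -0.001]
wrist_force: [-2.4, 2.2, -0.6]
width: -0.0
```

```bash
python3 look.py s11; python3 -c "
from h import *
st=state()
for th in (88,86,84,82,81,80,79): print(th,delta(*tgt(th,.021,.005,.048),st))
s=snapshot('top');cv2.imwrite('pics/t11.png',cv2.resize(s['pixels'][160:285,210:365],None,fx=4.8,fy=4.8,interpolation=cv2.INTER_CUBIC))"
```

```text
6.95 [0.4964 0.0445 0.0044] [-2.43  2.23 -0.64]
88 [-0.0003 -0.0001 -0.0005 -0.001  -0.      0.003 ]
86 [ 0.0004  0.0016 -0.0005 -0.001  -0.      0.038 ]
84 [ 0.001   0.0033 -0.0005 -0.001  -0.      0.073 ]
82 [ 0.0016  0.0051 -0.0005 -0.001  -0.      0.108 ]
81 [ 0.0019  0.006  -0.0005 -0.001  -0.      0.125 ]
80 [ 0.0021  0.0068 -0.0005 -0.001  -0.      0.143 ]
79 [ 0.0024  0.0077 -0.0005 -0.001  -0.      0.16  ]Traceback (most recent call last):
  File "look.py", line 11, in <module>
    print('last dark',u0,last,P(u0,last-2),P(u0,last-1),P(u0,last))
                         ^^^^
NameError: name 'last' is not defined. Did you mean: 'list'?
```

View pics/t11.png

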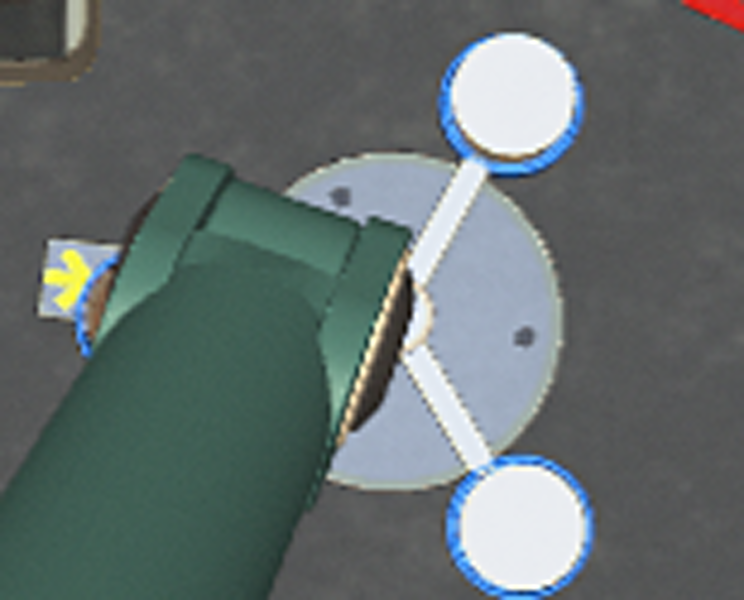

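White cups now at (512,104) and (520,528).

```bash
python3 -c "
from h import *
import pickle
s=pickle.load(open('top0.pkl','rb'))
print(ang(s,512,104),ang(s,520,528))"
```

```text
(np.float64(-30.493884181501514), np.float64(0.11800997998044255)) (np.float64(-150.45437983973645), np.float64(0.11793686323772025))
```

Arm at 89.5°, target 81.6°: about 8° more, slowly.

step_arm:
  deltas: [0.0004,0.0016,0,0,0,0.038,255,0.001,0.0033,0,0,0,0.073,255,0.0016,0.005,0,0,0,0.108,255,0.002,0.006,0,0,0,0.125,255,0.002,0.007,0,0,0,0.143,255]

```text
time: 7.68
tcp_pos: [0.5043, 0.0462, 0.0046]
eef_rot: [0.766, 0.643, -0.0, -0.0]
wrist_force: [-3.0, 2.0, 0.1]
width: 0.0001
```

step_arm:
  deltas: [0,-0.003,0,0,0,0,255,0,-0.008,0,0,0,0,255,0,-0.014,0,0,0,0,255,0,-0.014,0,0,0,0,255]

```text
time: 8.18
tcp_pos: [0.4901, 0.0486, 0.0046]
eef_rot: [0.766, 0.643, -0.0, -0.0]
wrist_force: [0.5, 0.9, 1.0]
width: -0.0
```

```bash
python3 -c "
from h import *
st=state();print(st['tcp_pos'],st['wrist_force'])
s=snapshot('side');cv2.imwrite('pics/s12.png',cv2.resize(s['pixels'][150:250,190:320],None,fx=6,fy=6))
s=snapshot('top');cv2.imwrite('pics/t12.png',cv2.resize(s['pixels'][160:285,210:365],None,fx=4.8,fy=4.8,interpolation=cv2.INTER_CUBIC))"
```

```text
[0.49006921 0.04857182 0.00463061] [0.46483009 0.88801264 0.97779899]
```

View pics/t12.png

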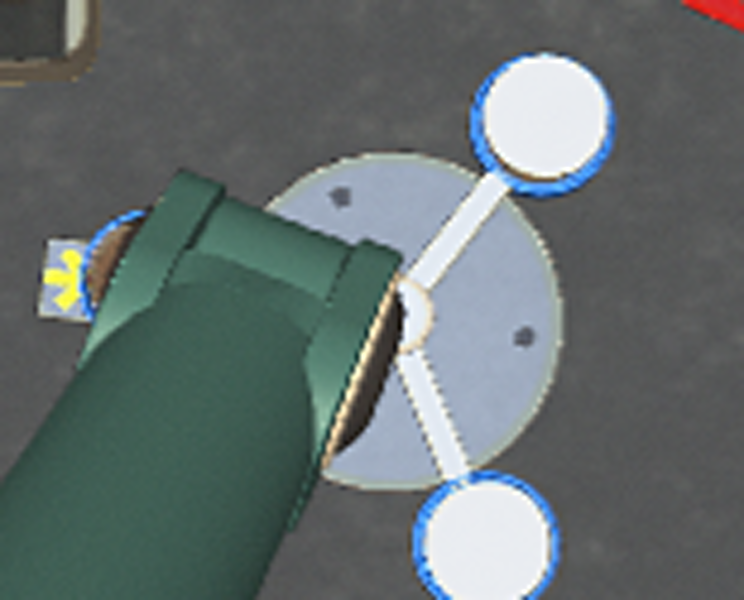

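View pics/s12.png

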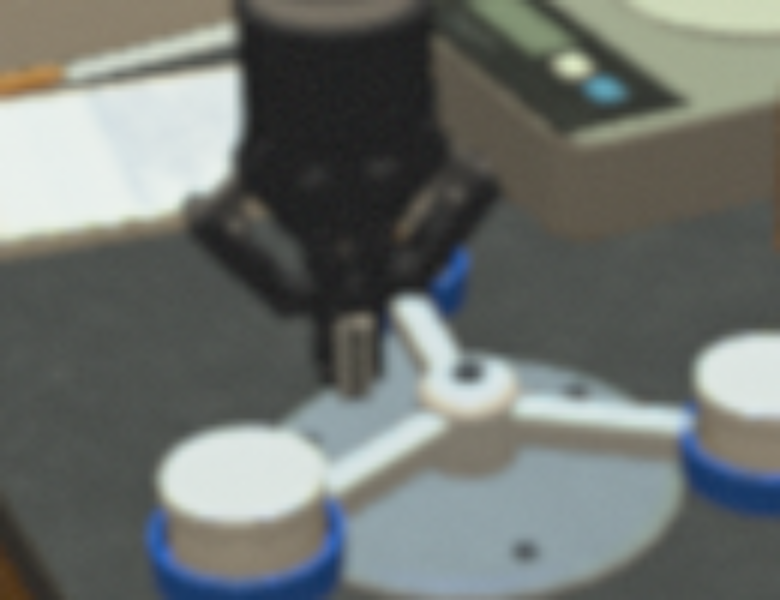

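The finger is off the arm. White cups at (543,125) and (486,543). I'll lift straight up and check.

step_arm:
  deltas: [0,0,-0.04,0,0,0,255,0,0,-0.08,0,0,0,255,0,0,-0.13,0,0,0,255,0,0,-0.18,0,0,0,255,0,0,-0.2,0,0,0,255]

```text
time: 8.9
tcp_pos: [0.4923, 0.0486, 0.2075]
eef_rot: [0.766, 0.643, 0.002, 0.001]
wrist_force: [-0.2, 0.7, -0.6]
width: -0.0
```

```bash
python3 -c "
from h import *
import pickle
s=pickle.load(open('top0.pkl','rb'))
print(ang(s,543,125),ang(s,486,543))
p=np.array([.35,.30,.22]);M=tgt(56,0,0)[1];print(state()['tcp_pos'],delta(p,Ro.from_quat(state()['eef_rot']).as_matrix()))"
```

```text
(np.float64(-39.32925838125494), np.float64(0.1177324370731018)) (np.float64(-159.0814402125926), np.float64(0.117062695948613))
[0.49226087 0.04858501 0.20750986] [ 0.223  -0.1836 -0.0126  0.      0.      0.    ]
```

step_arm:
  deltas: [0.04,-0.033,0,0,0,0,255,0.08,-0.066,0,0,0,0,255,0.12,-0.1,0,0,0,0,255,0.16,-0.132,0,0,0,0,255,0.2,-0.16,0,0,0,0,255]

```text
time: 9.52
tcp_pos: [0.3684, 0.2748, 0.2077]
eef_rot: [0.766, 0.643, 0.003, 0.0]
wrist_force: [0.8, -0.1, 0.0]
width: -0.0001
```

```bash
python3 -c "
from h import *
print(state()['tcp_pos'],state()['joint_vel'].round(3))
s=snapshot('top');cv2.imwrite('pics/t13.png',s['pixels']);cv2.imwrite('pics/t13c.png',cv2.resize(s['pixels'][160:285,210:365],None,fx=4.8,fy=4.8,interpolation=cv2.INTER_CUBIC))
s=snapshot('side');cv2.imwrite('pics/s13.png',s['pixels'])"
```

```text
[0.36838605 0.27479941 0.20774803] [-0.535  0.125 -0.288 -0.149 -0.053  0.02  -0.799]
```

View pics/t13.png

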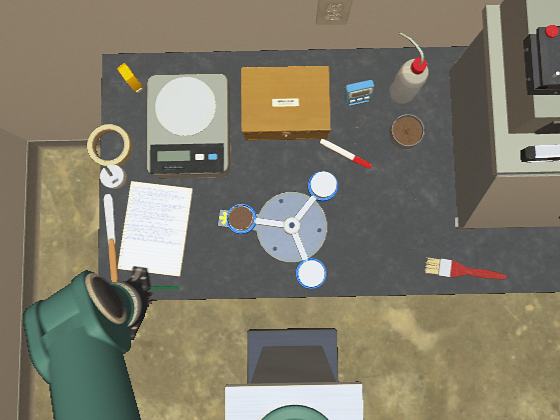

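View pics/t13c.png

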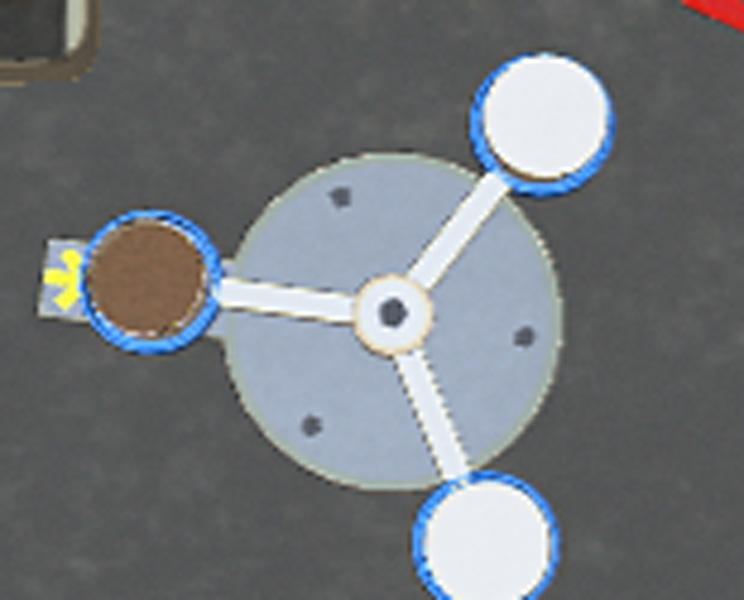

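View pics/s13.png

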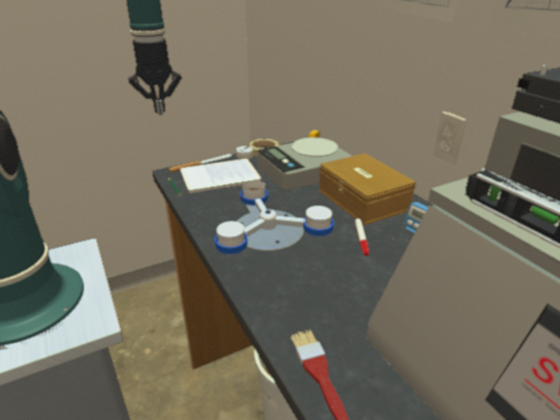

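The brown tin's cup is at (151,281) in the crop, right on the tongue in front of the arrow. All the tins are upright and the bystanders haven't moved. I'll settle the arm, measure once more and hand in.

step_arm:
  deltas: [0,0,0,0,0,0,255,0,0,0,0,0,0,255,0,0,0,0,0,0,255,0,0,0,0,0,0,255]

```text
time: 10.12
tcp_pos: [0.3673, 0.2774, 0.2074]
eef_rot: [0.764, 0.646, 0.003, 0.0]
wrist_force: [-0.3, 0.1, -0.2]
width: 0.0
```

```bash
python3 -c "
from h import *
s=snapshot('top');o=cv2.imread('pics/t13.png')
print(ang(s,151,281), 'target',81.66)
c=at_z(s,210+151.5/4.8-.5,160+281.5/4.8-.5,.041)[:2];t=np.radians(81.66);print('err mm',1e3*np.linalg.norm(c-A-.118*np.array([np.cos(t),np.sin(t)])))
print('change since last picture',np.abs(s['pixels'][160:285,210:365].astype(int)-o[160:285,210:365]).max(),state()['joint_vel'].round(3))
print(hand_in())"
```

```text
(np.float64(80.59904977467582), np.float64(0.11773770289866535)) target 81.66
err mm 2.198258583168692
change since last picture 10 [-0.004  0.001 -0.002  0.002 -0.002 -0.002 -0.   ]
the job is handed in; nothing more can be done
None
```

I turned the carousel about 65° clockwise, seen from above, by pushing the brown tin's arm sideways with the closed fingertips. The push was about 2 to 4 N. I then backed off, lifted clear and handed in at about 10 s.

**Last checks:**
- **Position:** the open tin's cup centre is about 2 mm from the weighing place (arm at 80.6°, target 81.7°), against the 15 mm limit.
- **Rest:** between the last two top pictures, about 0.7 s apart, the carousel area changed only by noise, so it was standing still. The robot was clear of everything.
- **Tins and bystanders:** all three tins look upright in their cups. The soil tin, marker and pencil look unmoved. I judged both by eye.

**One disagreement:** the reported tool height did not match the camera. The fingertips appeared about 40 mm higher than the reported pose and the stated 17 mm tip offset imply. Because of this my first push passed above the arm without touching anything. I then set the height from the depth image, going down to a reported TCP height of about 5 mm (tip at about 27 mm), and the second push worked. I did not find the cause.

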